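# Clamp the yoghurt jar in the ratchet clamp

### The job

Stand the yoghurt jar with the orange-yellow lid upright in the V-block of the bench clamp and let it go. Then swing the clamp's red ratchet lever to and fro, feeling its resistance, until the jar is held firmly but not overtightened (it is glass), and leave the lever swung back at its home end with the jar still clamped. Close the jaw with the lever only, and leave the other jars and utensils alone.

Things in the scene. Friction and masses are not known exactly. Their poses are not given: they have to be found in the camera images.
- jar_mid (a point): Centre (45 mm above the underside, on the axis) of the jar to clamp: white yoghurt in clear glass, orange-yellow lid. 90 mm tall, about 0.28 kg; body 60 mm across up to 60 mm above the underside, lid 52 mm across from 72 to 90 mm. Stands upright on the table in a row of three jars about 110 mm apart (the row runs roughly along x; the order changes). z is up.
- clamp: Ratchet clamp fixed to the table: aluminium base plate 140 mm (x) by 340 mm (y), 12 mm thick; its y is the clamping axis. From -y to +y: V-block, space for the jar, black pad on the blue carriage, brass ratchet wheel. Origin: plate's underside, on the clamping axis; the plate reaches from -135 to +205 mm in its y. Place and yaw change each time.
- seat (a point): Where the middle of the jar's underside rests when the jar touches both faces of the white V-block: on the base plate, 12 mm above the table, on the clamping axis. The V opens 90 degrees wide to the clamp's +y; walls 42 mm high. From seat to the open pad's face is 46 to 64 mm (it changes), so the jar has 16 to 34 mm of play along +y before tightening. x, y as clamp.
- pad: Black rubber pad, 60 mm wide, 40 mm high, top 54 mm above the table, sprung in front of the blue carriage (top 56 mm). Each notch of the wheel moves it a few mm along the clamp's -y to the V-block; it does not go back. Once it touches the jar every notch presses harder: 18 to 60 N is firm, over 72 N breaks the glass. Origin: lower middle of the face that meets the jar.
- axle (a point): Point on the vertical axis of the ratchet wheel and the lever, at the height of the middle of the lever's upright grip (98 mm above the table). Wheel: brass, 112 mm across, 36 notches (10 degrees each), top 58 mm above the table.
- grip (a point): Middle of the upright black round grip at the end of the red lever: 20 mm diameter, 70 to 126 mm above the table, 120 mm from the axle; lever bar below it 24 mm wide. Free swings take under 1 N here. With the pad on the jar the push needed rises by about 1.7 N a notch and stays while held: firm is a steady push of 6 to 9 N across the lever; about 12 N breaks the glass, over 30 N the lever.
- lever (a joint): Lever angle, rad: 0 (home stop) to 0.95 (far stop), growing anticlockwise from above. At 0 the lever points 146 degrees anticlockwise from the clamp's x axis. Swinging up from home drives the wheel and closes the pad, 4 to 5 notches a swing; swinging back slips over the teeth and the wheel stays (settling back up to one notch). It stays where left; starts at 0.1 to 0.7.
- white_jar: Bystander: same jar with a white lid (origin: middle of its underside). Leave it.
- blue_jar: Bystander: same jar with a blue lid (origin: middle of its underside). Leave it.
- beaker: Bystander: steel beaker, 76 mm across, 85 mm high, on the left.
- lid_a: Bystander: loose white lid, 52 mm across, 14 mm high, lying on the table.
- lid_b: Bystander: another loose white lid.
- spoon: Bystander: spoon lying on the left.
- brush: Bystander: brush lying behind the clamp.
- carriage: Blue carriage that carries the pad, 76 mm wide, top 56 mm above the table, on the clamp's y axis; driven by the wheel. Not to be pushed by hand. Its origin coincides with the clamp's when fully open.
- wheel: The brass ratchet wheel (origin on its axis, 52 mm above the table). To be turned by the lever only.

How it is judged:
On the way, in this order (a step that is already met when the one before it is completed fails the run):
1. the jar stands upright in the clamp, within 35 mm of its seat, let go and not yet clamped (horizontal distance between jar_mid and seat below 0.035 m and angle between jar_mid's own z axis and vertical below 0.1 rad and height (world z) of jar_mid below 0.065 m and contact force between the fingers and jar below 0.2 N and contact force between pad and jar below 5 N), for 0.2 s.
2. the pad presses on the jar with over 18 N (contact force between pad and jar above 18 N), for 0.2 s.
At the end, for the whole second after the job is handed in: The jar stands upright (within 0.1 rad) and still in the V-block, within 8 mm of its seat and down on the base plate, with the pad pressing on it with 18 to 60 N, and the lever is back within 0.15 rad of its home stop (contact force between pad and jar between 18 and 60 N and horizontal distance between jar_mid and seat below 0.008 m and angle between jar_mid's own z axis and vertical below 0.1 rad and height (world z) of jar_mid below 0.065 m and value of joint lever below 0.15 rad and linear speed of jar below 0.01 m/s); the robot touches nothing.
It fails at once if the glass is overloaded: the pad presses on the jar with over 72 N (contact force between pad and jar above 72 N).
It fails at once if the lever is pushed with over 30 N (contact force between the fingers and lever above 30 N).
It fails at once if the robot pushes the carriage, its pad or the wheel with over 10 N instead of using the lever (contact force between the fingers and carriage above 10 N or contact force between the fingers and wheel above 10 N).
It fails at once if another jar or utensil is moved by more than 30 mm (distance of any of white_jar, blue_jar, beaker, lid_a, lid_b, spoon, brush from where it was at the start of the episode above 0.03 m).
It fails at once if another jar is tipped (angle between any of white_jar, blue_jar's own z axis and vertical above 0.3 rad).
It also fails if it takes over 72 s, if anything falls off the work surface, if the arm or the gripper's body presses on something with over 40 N, if the wrist force passes 120 N, or if a joint passes its speed limit or range.

### The arm

A 6-joint arm with a two-finger parallel gripper is mounted at the origin on the work surface. World frame = base frame: x ahead of the robot, y to its left, z up, the work surface at z = 0. Lengths are in m, angles in rad, forces in N, time in s.
With the tool pointing down it reaches from about 0.225 to 0.875 m from the base axis. Payload 3.4 kg.
Tool frame: the origin (TCP) lies at the very end of the fingers, on their centre line; the grasp point (between the pads) lies 19 mm behind it; z points along the fingers, y is the direction in which the jaws open and shut (so a half turn about z gives the same grasp; the last joint's range is limited). The gripper opens to 85 mm and grips with 20 to 120 N. Pads are 22 mm wide; open, the fingers measure 114 mm over their backs; the gripper's body (76 mm by 85 mm) begins 54 mm behind the grasp point. The pads swing forward as they close: fully open they stand 13 mm farther back than shut.
Start: joints at [-1.466, 0.276, 1.505, -0, 1.361, -0.121], TCP at [0.129, -0.56, 0.231] pointing down, gripper open.
Joint ranges: [-2.89, 2.89], [-0.75, 2.08], [0.22, 2.7], [-1.18, 4.32], [0.11, 2.71], [-2.7, 2.7]. Speed limits (rad/s): [2.57, 2.57, 3.14, 3.14, 3.14, 3.14].

### API

Orientations are given as a unit quaternion [w, x, y, z].
In Python, from rig import get_state, get_image, camera_model, sign_off gives the robot as it stands. The module is installed in compiled form; this text tells all that it offers.
- The arm moves only by the tool drive_tool, never from a script. Its argument "motion" is text: rows parted by semicolons, each of 7 numbers parted by spaces: the turn, a rotation vector about the tool's x, y, z in degrees, then the shift along the tool's x, y, z in m, then the opening in per cent of the stroke, from 0 (shut) to 100 (fully open). In form: wx wy wz tx ty tz hand; .... A call has 1 to 12 rows; each row shifts and turns the pose as measured when the row begins, along the tool's axes as they then stand; what a row does not reach is not made up. A row lasts 1/8 s, in which the tool goes at most 62.5 mm and 10.7 degrees, less where a joint would pass 70% of its speed; a pose out of reach is approached as far as the arm can. A call is refused whole if a number of a shift passes 0.0625 or a number of a turn 10.7, either way. A call with a gripper value outside its range is refused whole. The fingers move at their own pace and stop on an object; "newtons" is the grip in N (left out, the last holds). Time passes only in rows, so rows that do not move let the fingers close. It gives the time, the measured TCP pose, the force and the opening at its end, in the units of the state.
- get_state(): the state, without advancing time (a new reading comes with each control period).
- get_image(name): name is "side" or "top" or "wrist"; returns (picture, depth): 480x640x3 uint8, red, green, blue; 480x640 float32, m along the optical axis (not along the pixel's ray), 0 where there is no reading.
- camera_model(name): a dict with "camera_matrix" (3x3 intrinsics, pixels), "cam_to_world" (4x4, takes a point from camera to world coordinates); the wrist camera has in their place "T_tool_cam" (4x4, takes a point from camera to tool coordinates, whose origin is the TCP and whose axes are the flange's). Camera axes: x right, y up, looking along -z (the intrinsics and any distortion apply to the point x, -y, -z); pixel columns grow to the right and rows downward; lengths in m; the calibration is good to about 2 mm. A picture is of the moment at which its call begins: read the wrist's pose just before it. camera_model takes no time and is no camera call.
- sign_off(): hands the job in, once; it reports no verdict.
The state is a dict: "clock": time; "qpos": joint angles; "qd": joint speeds; "effort": joint torques, N m; "position": TCP position; "ee_rot": TCP orientation; "contact_force": force on the tool from outside, world axes, zero at the start; "moment": the same for the moment, N m; "width": finger opening in m.
Only numpy, scipy, OpenCV 4.12 (cv2) and the standard library are available. Lean on these libraries where they do the work, as an engineer would, in place of code of your own. Each camera call takes 0.05 s, during which the arm holds its last target.

## Working session

There is one attempt and no reset: what is moved stays moved. The work goes in short steps, Python scripts to look and compute and a tool call to move; the robot and the scene stay as the last step left them, time stands still between calls to the robot, and variables do not carry over. Pictures are saved under pics/ and viewed, and the job is handed in when it is done.

Besides the shell and the picture viewer there is one more tool, called after "Emit:" as name(argument=value, ...) on one line, values as JSON. drive_tool: Moves the arm, as the interface text tells. Its arguments: {"type":"object","properties":{"motion":{"type":"string"},"newtons":{"type":"number"}},"required":["motion"]}

```bash
mkdir -p pics; ls; python3 - <<'E'
from rig import *
import cv2,numpy as np
print(get_state())
for n in ("top","side"):
    p,d=get_image(n); cv2.imwrite(f"pics/{n}0.png",p[...,::-1]); np.savez(f"{n}0.npz",p=p,d=d)
for n in ("top","side","wrist"): print(camera_model(n))
E
```

```text
pics
{'clock': 0.0, 'qpos': array([-1.46597122e+00,  2.76613647e-01,  1.50615653e+00,  1.04084809e-05,
        1.36069719e+00, -1.21004138e-01]), 'qd': array([ 0.00125868,  0.00044716, -0.00105939, -0.00070275, -0.00022034,
        0.00140052]), 'effort': array([-6.64570052e-05, -4.16769147e+01, -2.45804232e+01,  1.25561223e-04,
        1.12075798e-02,  1.01689008e-05]), 'position': array([ 0.12869034, -0.55986254,  0.23041976]), 'ee_rot': array([-9.37284930e-04,  9.93631600e-01,  1.12673706e-01,  1.26712925e-05]), 'contact_force': array([ 0.05127221, -0.93281465,  0.56695148]), 'moment': array([0.02244158, 0.04692383, 0.01825985]), 'width': 0.08575200128511765}
{'camera_matrix': array([[576.45906533,   0.        , 323.17773517],
       [  0.        , 576.45906533, 241.39021603],
       [  0.        ,   0.        ,   1.        ]]), 'cam_to_world': array([[-0.01431161,  0.99447961, -0.10394944,  0.48814899],
       [-0.99988008, -0.01484892, -0.00439691,  0.07842274],
       [-0.00591617,  0.10387404,  0.99457286,  1.32168456],
       [ 0.        ,  0.        ,  0.        ,  1.       
[... 269 characters left out ...]
757464,  0.48686672, -0.85523567, -0.79404297],
       [ 0.01143548,  0.87000931,  0.49290265,  0.5897042 ],
       [ 0.        ,  0.        ,  0.        ,  1.        ]])}
{'camera_matrix': array([[403.25572038,   0.        , 316.64639448],
       [  0.        , 403.25572038, 244.38152027],
       [  0.        ,   0.        ,   1.        ]]), 'T_tool_cam': array([[-9.05993873e-04,  9.65050550e-01,  2.62062237e-01,
         6.60138081e-02],
       [ 9.99999154e-01,  1.11884738e-03, -6.63014931e-04,
         9.32010252e-04],
       [-9.33050571e-04,  2.62061414e-01, -9.65050747e-01,
        -1.44106454e-01],
       [ 0.00000000e+00,  0.00000000e+00,  0.00000000e+00,
         1.00000000e+00]])}
```

View pics/top0.png

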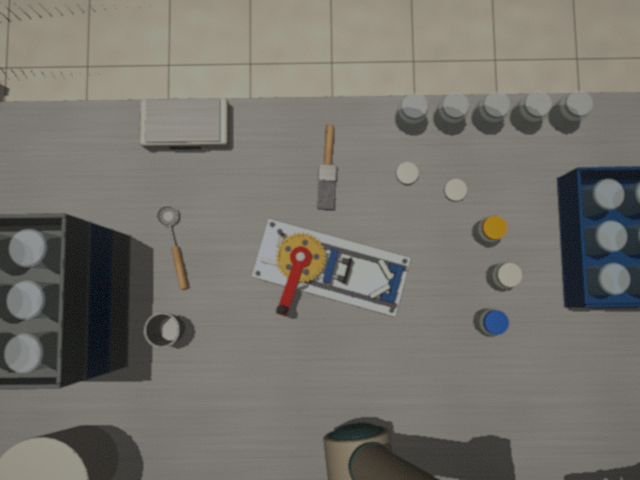

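View pics/side0.png

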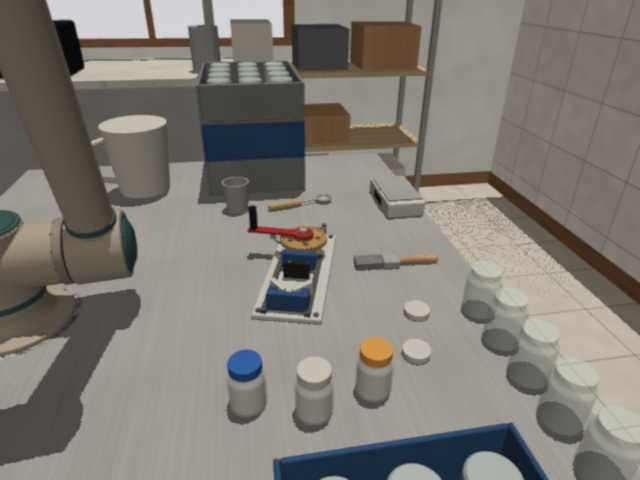

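```bash
cat > h.py <<'E'
import numpy as np, cv2
from rig import *
def cloud(n,d,T=None):
    m=camera_model(n);K=m["camera_matrix"]
    T=m["cam_to_world"] if T is None else T
    v,u=np.mgrid[0:480,0:640]
    P=np.stack([(u-K[0,2])/K[0,0]*d,-(v-K[1,2])/K[1,1]*d,-d],-1)
    return P@T[:3,:3].T+T[:3,3]
def Rq(q):
    from scipy.spatial.transform import Rotation as R
    return R.from_quat([q[1],q[2],q[3],q[0]]).as_matrix()
def tcpT(s):
    T=np.eye(4);T[:3,:3]=Rq(s["ee_rot"]);T[:3,3]=s["position"];return T
E
python3 - <<'E'
from h import *
np.set_printoptions(precision=4,suppress=True)
for n in("top","side"):
    z=np.load(n+"0.npz");p,d=z["p"],z["d"];W=cloud(n,d)
    hsv=cv2.cvtColor(p,cv2.COLOR_RGB2HSV);h,s,v=[hsv[...,i].astype(int) for i in range(3)]
    x,y,zz=W[...,0],W[...,1],W[...,2]
    print(n,"table z",np.median(zz[(abs(x-.55)<.1)&(abs(y-.35)<.03)]) )
    def rep(name,m):
        P=W[m&(d>0)]
        if len(P): print(name,len(P),np.median(P,0),P.min(0),P.max(0),"mid",(P.min(0)+P.max(0))/2)
    rep("orange lid",(h>8)&(h<28)&(s>150)&(zz>.085)&(zz<.1)&(y<-.05))
    rep("white lid",(s<90)&(zz>.085)&(zz<.1)&(y<-.1)&(y>-.45)&(x>.35)&(x<.62))
    rep("blue lid",(h>100)&(h<130)&(s>150)&(zz>.085)&(zz<.1)&(y<-.1)&(y>-.45)&(x>.25)&(x<.62))
    rep("red",((h<6)|(h>174))&(s>150)&(y>0)&(x<.7)&(x>.3))
    rep("brass",(h>12)&(h<30)&(s>120)&(zz>.05)&(zz<.065)&(y>0)&(y<.25))
    rep("blackgrip",(v<60)&(zz>.11)&(zz<.14)&(y>0.05)&(y<.25)&(x>.3)&(x<.6))
    m=(zz>.008)&(zz<.016)&(x>.3)&(x<.65)&(y>-.2)&(y<.3)&(s<60)
    P=W[m][:,:2]; 
    if len(P)>10: r=cv2.minAreaRect(P.astype(np.float32));print("plate",r,cv2.boxPoints(r))
E
```

```text
top table z 2.0031674615061945e-05
orange lid 408 [ 0.6425 -0.285   0.0897] [ 0.6184 -0.3105  0.085 ] [ 0.6667 -0.2608  0.098 ] mid [ 0.6426 -0.2856  0.0915]
white lid 464 [ 0.5391 -0.3113  0.0899] [ 0.4148 -0.3374  0.085 ] [ 0.5647 -0.2773  0.0966] mid [ 0.4897 -0.3074  0.0908]
blue lid 407 [ 0.4401 -0.2784  0.0901] [ 0.4168 -0.3028  0.0851] [ 0.4633 -0.256   0.0975] mid [ 0.4401 -0.2794  0.0913]
red 631 [0.5464 0.1502 0.0699] [0.4778 0.113  0.0617] [0.608  0.1794 0.1292] mid [0.5429 0.1462 0.0954]
brass 1073 [0.5924 0.1248 0.0572] [0.5336 0.0804 0.0505] [0.6381 0.1862 0.0649] mid [0.5858 0.1333 0.0577]
blackgrip 60 [0.4733 0.1726 0.125 ] [0.466  0.1643 0.1154] [0.4805 0.1811 0.1302] mid [0.4732 0.1727 0.1228]
plate ((0.480391263961792, 0.0466802716255188), (0.5047521591186523, 0.33282628655433655), 87.60669708251953) [[ 0.3036 -0.1985]
 [ 0.6361 -0.2124]
 [ 0.6572  0.2919]
 [ 0.3247  0.3058]]
side table z -0.0008535740617263698
orange lid 606 [ 0.6441 -0.2915  0.0896] [ 0.6199 -0.3133  0.085 ] [ 0.6683 -0.2643  0.0926] mid [ 0.6441 -0.2888  0.0888]
white lid 804 [ 0.542  -0.3163  0.0896] [ 0.4174 -0.3406  0.0851] [ 0.5685 -0.2546  0.0932] mid [ 0.493  -0.2976  0.0891]
blue lid 673 [ 0.443  -0.2861  0.0897] [ 0.4191 -0.3082  0.0851] [ 0.4663 -0.2594  0.0931] mid [ 0.4427 -0.2838  0.0891]
red 356 [0.5495 0.1426 0.0691] [0.4654 0.1088 0.0623] [0.6104 0.1748 0.0734] mid [0.5379 0.1418 0.0679]
brass 510 [0.5961 0.1103 0.0565] [0.5362 0.0765 0.0502] [0.6423 0.1841 0.0626] mid [0.5893 0.1303 0.0564]
blackgrip 58 [0.4758 0.1662 0.1203] [0.4671 0.1621 0.1101] [0.4832 0.1755 0.1271] mid [0.4752 0.1688 0.1186]
plate ((0.5620676279067993, 0.03896133601665497), (0.28834235668182373, 0.14011278748512268), 73.84491729736328) [[ 0.4547 -0.08  ]
 [ 0.5892 -0.119 ]
 [ 0.6695  0.1579]
 [ 0.5349  0.1969]]
```

```bash
python3 - <<'E'
from h import *
z=np.load("top0.npz");p=z["p"][200:330,240:420];cv2.imwrite("pics/crop0.png",cv2.resize(p,None,fx=4.4,fy=4.4,interpolation=cv2.INTER_CUBIC)[...,::-1])
E
```

```text
(no output)
```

View pics/crop0.png

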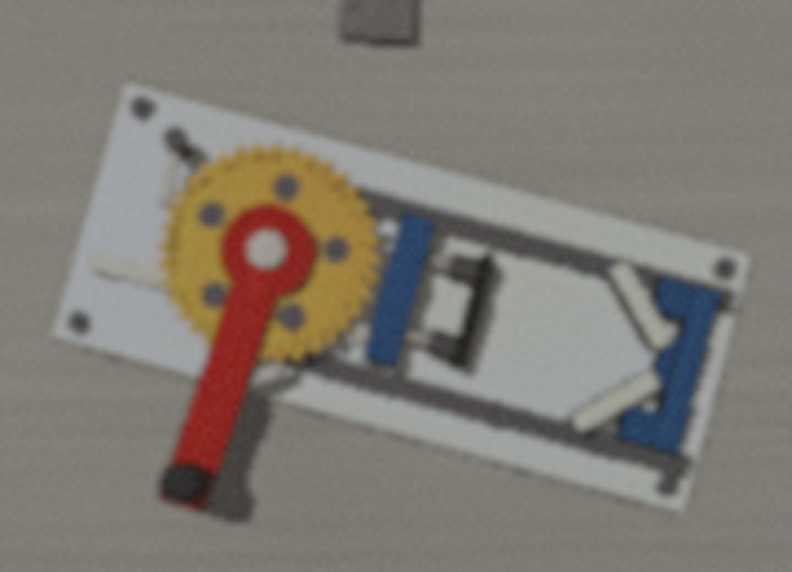

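```bash
cat >> h.py <<'E'
def px2w(n,uv,z,T=None):
    m=camera_model(n);K=m["camera_matrix"];T=m["cam_to_world"] if T is None else T
    uv=np.atleast_2d(uv).astype(float)
    r=np.stack([(uv[:,0]-K[0,2])/K[0,0],-(uv[:,1]-K[1,2])/K[1,1],-np.ones(len(uv))],1)@T[:3,:3].T
    return T[:3,3]+r*((z-T[2,3])/r[:,2])[:,None]
E
python3 - <<'E'
from h import *
np.set_printoptions(precision=4,suppress=True)
c=lambda a:(np.array(a)+.5)/4.4+[240,200]-.5
pl=c([[125,85],[748,255],[685,512],[54,336]])
W=px2w("top",pl,.012)[:,:2];print("plate",W)
y1=(W[0]+W[3])/2;y0=(W[1]+W[2])/2
L=np.linalg.norm(y1-y0);ey=(y1-y0)/L;ex=np.array([ey[1],-ey[0]])
print("len",L,"wid",np.linalg.norm(W[0]-W[3]),np.linalg.norm(W[1]-W[2]),"yaw",np.degrees(np.arctan2(-ey[0],ey[1])))
O=(y0+y1)/2-.035*ey;print("origin",O)
def loc(uv,z): 
    P=px2w("top",c(uv),z)[:,:2]; return P,np.stack([(P-O)@ex,(P-O)@ey],1)
# V inner face lines tops (z .054): outer tip to inner
print("V upper inner",loc([[612,268],[658,348]],.054))
print("V lower inner",loc([[573,412],[655,368]],.054))
print("pad",loc([[492,262],[470,372]],.054))
print("hub",loc([[266,249]],.07)); print("grip",loc([[185,481]],.126))
E
```

```text
plate [[ 0.6787  0.21  ]
 [ 0.5851 -0.1119]
 [ 0.4537 -0.0758]
 [ 0.5485  0.2473]]
len 0.33599505314976846 wid 0.13550194289784076 0.13624538200464303 yaw -16.280746868354303
origin [0.5567 0.0338]
V upper inner (array([[ 0.5765, -0.0376],
       [ 0.5361, -0.0596]]), array([[ 0.039 , -0.063 ],
       [ 0.0065, -0.0954]]))
V lower inner (array([[ 0.505 , -0.0165],
       [ 0.5262, -0.0578]]), array([[-0.0355, -0.0628],
       [-0.0036, -0.0965]]))
pad (array([[0.5804, 0.0223],
       [0.5256, 0.0344]]), array([[ 0.0259, -0.0044],
       [-0.03  , -0.0082]]))
hub (array([[0.5873, 0.1347]]), array([[0.0011, 0.1055]]))
grip (array([[0.4744, 0.1713]]), array([[-0.1175,  0.1089]]))
```

Emit:
drive_tool(motion="0 0 0 0.055 -0.015 0 100;0 0 0 0.055 -0.015 0 100;0 0 0 0.055 -0.015 0 100;0 0 0 0.055 -0.015 0 100;0 0 0 0.055 -0.015 0 100;0 0 0 0.055 -0.015 0 100;0 0 0 0.055 -0.015 0 100;0 0 0 0.055 -0.015 0 100;0 0 0 0.055 -0.015 0 100;0 0 0 0.055 -0.015 0 100", newtons=35)

```text
clock: 1.35
position: [0.6425, -0.2863, 0.225]
ee_rot: [-0.003, 0.994, 0.108, -0.003]
contact_force: [0.2, -1.1, 0.3]
width: 0.0854
```

```bash
cat >> h.py <<'E'
def plan(target,yaw=None):
    """delta in tool axes to world target; yaw = desired world angle of tool x (deg), tool pointing down"""
    s=get_state();R=Rq(s["ee_rot"]);p=s["position"]
    print("t",s["clock"],"tcp",p.round(4),"toolx deg",np.degrees(np.arctan2(R[1,0],R[0,0])).round(2),"zaxis",R[:,2].round(4),"F",s["contact_force"].round(2),"w",s["width"].round(4))
    d=R.T@(np.array(target)-p);print("tool shift",d.round(4))
    if yaw is not None:
        from scipy.spatial.transform import Rotation as Ro
        c,sn=np.cos(np.radians(yaw)),np.sin(np.radians(yaw))
        G=np.array([[c,sn,0],[sn,-c,0],[0,0,-1.]])
        print("turn deg",np.degrees(Ro.from_matrix(R.T@G).as_rotvec()).round(2))
E
cat > wl.py <<'E'
from h import *
import sys
np.set_printoptions(precision=4,suppress=True)
s=get_state();p,d=get_image("wrist");T=tcpT(s)@camera_model("wrist")["T_tool_cam"]
nm=sys.argv[1];cv2.imwrite(f"pics/{nm}.png",p[...,::-1]);np.savez(nm+".npz",p=p,d=d,T=T)
print("tcp",s["position"])
E
python3 wl.py w1; python3 - <<'E'
from h import *
np.set_printoptions(precision=4,suppress=True)
z=np.load("w1.npz");p,d,T=z["p"],z["d"],z["T"];W=cloud("wrist",d,T)
hsv=cv2.cvtColor(p,cv2.COLOR_RGB2HSV);h,s=hsv[...,0],hsv[...,1]
m=(h>8)&(h<28)&(s>150)&(abs(W[...,2]-.09)<.006)
P=W[m];print(len(P),P.min(0),P.max(0),(P.min(0)+P.max(0))/2)
r=cv2.minEnclosingCircle(P[:,:2].astype(np.float32));print(r)
plan([r[0][0],r[0][1],.12],13)
E
```

```text
tcp [ 0.6425 -0.2863  0.225 ]
3902 [ 0.6204 -0.3125  0.0853] [ 0.6703 -0.2625  0.0939] [ 0.6454 -0.2875  0.0896]
((0.6452176570892334, -0.2873651087284088), 0.025478098541498184)Traceback (most recent call last):
  File "<stdin>", line 8, in <module>
  File "h.py", line 22, in plan
    print("t",s["clock"],"tcp",p.round(4),"toolx deg",np.degrees(np.arctan2(R[1,0],R[0,0])).round(2),"zaxis",R[:,2].round(4),"F",s["contact_force"].round(2),"w",s["width"].round(4))
                                                                                                                                                                 ^^^^^^^^^^^^^^^^
AttributeError: 'float' object has no attribute 'round'
```

View pics/w1.png

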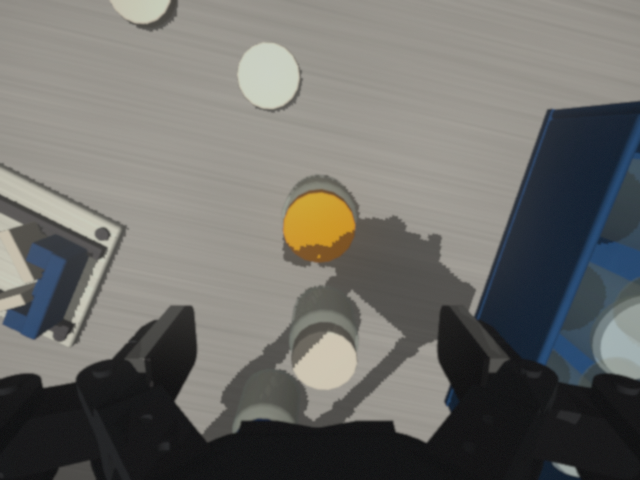

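```bash
sed -i 's/s\["width"\].round(4)/round(float(s["width"]),4)/' h.py; python3 - <<'E'
from h import *
plan([.644,-.287,.06],13)
z=np.load("top0.npz");W=cloud("top",z["d"]);print(W[230,556:580:3].round(3))
E
```

```text
t 1.4 tcp [ 0.6497 -0.2813  0.2239] toolx deg 12.68 zaxis [ 0.0019  0.0093 -1.    ] F [6.9  0.56 0.33] w 0.0858
tool shift [-0.0075  0.0057  0.1638]
turn deg [-0.49 -0.23 -0.32]
[[ 0.645 -0.452  0.001]
 [ 0.645 -0.459  0.   ]
 [ 0.642 -0.458  0.02 ]
 [ 0.64  -0.459  0.034]
 [ 0.639 -0.46   0.049]
 [ 0.637 -0.46   0.063]
 [ 0.635 -0.461  0.077]
 [ 0.633 -0.461  0.091]]
```

Emit:
drive_tool(motion="0 0 0 0 0 0 100;-0.5 -0.2 -0.3 -0.007 0.006 0.02 100;0 0 0 0 0 0.035 100;0 0 0 0 0 0 100;0 0 0 0 0 0 100")

```text
clock: 2.02
position: [0.6419, -0.2898, 0.1673]
ee_rot: [0.0, 0.994, 0.113, -0.001]
contact_force: [0.2, -0.2, 1.4]
width: 0.0856
```

```bash
python3 wl.py w2; python3 - <<'E'
from h import *
z=np.load("w2.npz");p,d,T=z["p"],z["d"],z["T"];W=cloud("wrist",d,T)
hsv=cv2.cvtColor(p,cv2.COLOR_RGB2HSV);h,s=hsv[...,0],hsv[...,1]
m=(h>8)&(h<28)&(s>150)&(abs(W[...,2]-.09)<.006)
P=W[m];r=cv2.minEnclosingCircle(P[:,:2].astype(np.float32));print(r,np.median(P[:,2]))
plan([.644,-.287,.06],13)
E
```

```text
tcp [ 0.6419 -0.2898  0.1673]
((0.6451800465583801, -0.28741562366485596), 0.02560555189847946) 0.09152448830387144
t 2.075 tcp [ 0.6417 -0.2897  0.1671] toolx deg 12.99 zaxis [-3.2e-03 -6.0e-04 -1.0e+00] F [-0.54 -0.43 -0.32] w 0.0857
tool shift [ 0.0032 -0.0021  0.1071]
turn deg [-0.01  0.18 -0.01]
```

Consistent. Descend and grip.

Emit:
drive_tool(motion="0 0.2 0 0.003 -0.002 0.03 100;0 0 0 0 0 0.03 100;0 0 0 0 0 0.025 100;0 0 0 0 0 0.015 100;0 0 0 0 0 0 100;0 0 0 0 0 0 100")

```text
clock: 2.82
position: [0.6491, -0.2918, 0.0752]
ee_rot: [0.005, 0.994, 0.112, 0.007]
contact_force: [0.3, -1.2, -0.7]
width: 0.0852
```

```bash
python3 - <<'E'
from h import *
plan([.644,-.287,.06],13)
p,d=get_image("side");cv2.imwrite("pics/s3.png",cv2.resize(p[280:440,250:480],None,fx=3,fy=3)[...,::-1])
E
```

```text
t 2.825 tcp [ 0.6491 -0.2918  0.0752] toolx deg 12.89 zaxis [ 0.0156 -0.0087 -0.9998] F [ 0.26 -1.19 -0.68] w 0.0852
tool shift [-0.0041 -0.006   0.015 ]
turn deg [ 0.69 -0.76 -0.12]
```

View pics/s3.png

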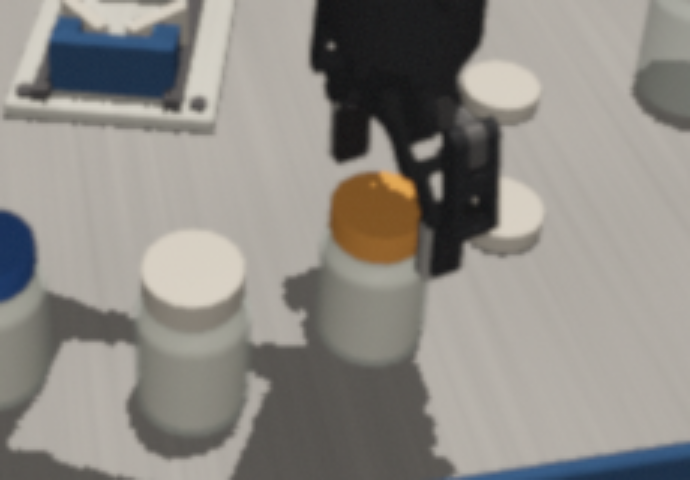

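Emit:
drive_tool(motion="0.7 -0.8 0 -0.004 -0.006 0.008 100;0 0 0 0 0 0 100;0 0 0 0 0 0 100")

```text
clock: 3.25
position: [0.6445, -0.2869, 0.0684]
ee_rot: [0.0, 0.994, 0.112, 0.0]
contact_force: [-0.2, -0.3, -0.9]
width: 0.0854
```

```bash
python3 - <<'E'
from h import *
plan([.6445,-.287,.06],13)
E
```

```text
t 3.25 tcp [ 0.6445 -0.2869  0.0684] toolx deg 12.9 zaxis [ 7.e-04 -8.e-04 -1.e+00] F [-0.19 -0.33 -0.88] w 0.0854
tool shift [0.     0.0001 0.0084]
turn deg [ 0.05 -0.03 -0.1 ]
```

Emit:
drive_tool(motion="0 0 0 0 0 0.008 100;0 0 0 0 0 0 30;0 0 0 0 0 0 30;0 0 0 0 0 0 30;0 0 0 0 0 0 30;0 0 0 0 0 0 30;0 0 0 0 0 0 30;0 0 0 0 0 0 30", newtons=40)

```text
clock: 4.25
position: [0.6449, -0.2867, 0.0609]
ee_rot: [0.0, 0.994, 0.112, 0.001]
contact_force: [0.0, 0.1, 1.0]
width: 0.0507
```

```bash
python3 - <<'E'
from h import *
plan([.6445,-.287,.06],13)
E
```

```text
t 4.25 tcp [ 0.6449 -0.2867  0.0609] toolx deg 12.89 zaxis [ 1.7e-03 -5.0e-04 -1.0e+00] F [0.01 0.12 1.03] w 0.0507
tool shift [-0.0004  0.0002  0.0009]
turn deg [ 0.05 -0.09 -0.11]
```

Emit:
drive_tool(motion="0 0 0 0 0 -0.02 30;0 0 0 0 0 -0.04 30;0 0 0 0 0 -0.04 30;0 0 0 0 0 -0.02 30;0 0 0 0 0 0 30")

```text
clock: 4.88
position: [0.6418, -0.2858, 0.1775]
ee_rot: [-0.003, 0.994, 0.112, -0.004]
contact_force: [0.5, 0.6, -3.6]
width: 0.051
```

Emit:
drive_tool(motion="0 0 0 -0.003 -0.02 0 30;0 0 0 -0.005 -0.04 0 30;0 0 0 -0.005 -0.04 0 30;0 0 0 -0.005 -0.04 0 30;0 0 0 -0.005 -0.04 0 30;0 0 0 -0.005 -0.04 0 30;0 0 0 -0.003 -0.02 0 30;0 0 0 0 0 0 30;0 0 0 0 0 0 30")

```text
clock: 6.0
position: [0.5431, -0.0435, 0.1666]
ee_rot: [-0.01, 0.993, 0.112, -0.016]
contact_force: [-0.1, -1.3, -2.5]
width: 0.0506
```

```bash
python3 wl.py w4; python3 - <<'E'
from h import *
plan([.546,-.014,.16],13)
p,d=get_image("side");cv2.imwrite("pics/s4.png",cv2.resize(p[160:340,220:390],None,fx=4,fy=3.3)[...,::-1]);np.savez("s4.npz",p=p,d=d)
E
```

```text
tcp [ 0.5431 -0.0435  0.1666]
t 6.05 tcp [ 0.5431 -0.0436  0.1666] toolx deg 12.9 zaxis [-0.0351  0.0164 -0.9992] F [ 0.19 -0.2  -3.2 ] w 0.0507
tool shift [ 0.0097 -0.028   0.0069]
turn deg [-1.37  1.75 -0.12]
```

View pics/s4.png

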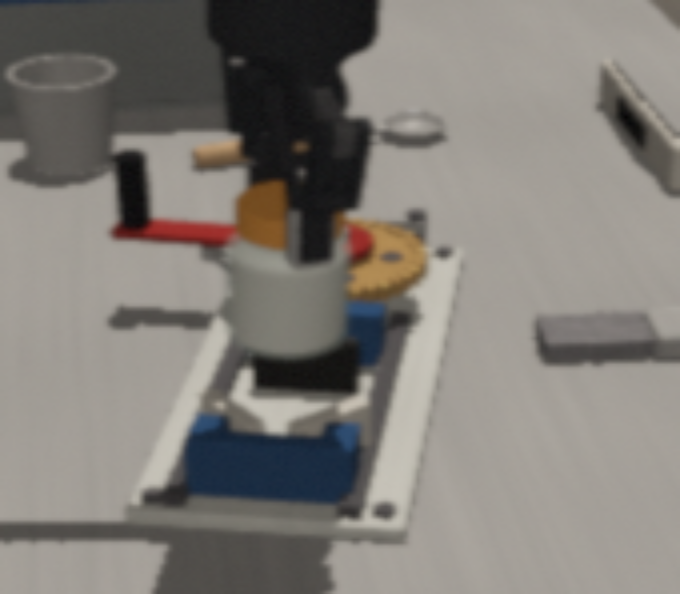

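View pics/w4.png

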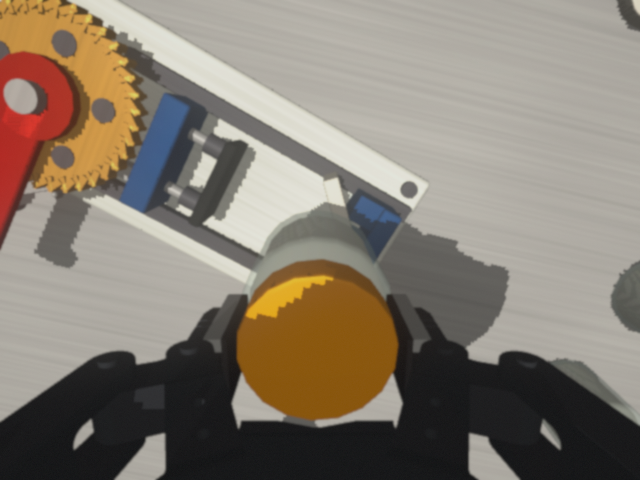

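```bash
python3 - <<'E'
from h import *
np.set_printoptions(precision=4,suppress=True)
T=np.load("w4.npz")["T"]
print("plate corner",px2w("wrist",[[429,181]],.012,T))
print("pad top face ends",px2w("wrist",[[246,142],[212,222]],.054,T))
print("hub",px2w("wrist",[[22,97]],.07,T))
# side pts from s4 crop
c=lambda a:np.array(a)/[4,3.3]+[220,160]
print("side: V top inner apex-ish/ tips",px2w("side",c([[280,408]]),.054))
print("side corners",px2w("side",c([[128,514],[408,530]]),.012))
E
```

```text
plate corner [[ 0.5889 -0.1146  0.012 ]]
pad top face ends [[0.59   0.0133 0.054 ]
 [0.535  0.0263 0.054 ]]
hub [[0.5874 0.1387 0.07  ]]
side: V top inner apex-ish/ tips [[ 0.5379 -0.0466  0.054 ]]
side corners [[ 0.4581 -0.0828  0.012 ]
 [ 0.5906 -0.1195  0.012 ]]
```

Emit:
drive_tool(motion="-1.4 1.8 0 0.005 -0.012 0 30;0 0 0 0.004 -0.012 0 30;0 0 0 0 0 0 30;0 0 0 0 0 0 30;0 0 0 0 0 0 30")

```text
clock: 6.72
position: [0.5492, -0.022, 0.1663]
ee_rot: [0.001, 0.994, 0.11, 0.001]
contact_force: [0.1, 0.4, -2.3]
width: 0.0508
```

```bash
python3 - <<'E'
from h import *
plan([.546,-.017,.09],13)
E
```

```text
t 6.725 tcp [ 0.5492 -0.022   0.1663] toolx deg 12.6 zaxis [ 0.0019 -0.0027 -1.    ] F [ 0.1   0.36 -2.32] w 0.0508
tool shift [-0.0022 -0.0058  0.0762]
turn deg [ 0.17 -0.07 -0.4 ]
```

Emit:
drive_tool(motion="0 0 -0.4 -0.002 -0.006 0.01 30;0 0 0 0 0 0.02 30;0 0 0 0 0 0.02 30;0 0 0 0 0 0.01 30;0 0 0 0 0 0 30;0 0 0 0 0 0 30;0 0 0 0 0 0 30")

```text
clock: 7.6
position: [0.5455, -0.0162, 0.1038]
ee_rot: [0.001, 0.994, 0.113, 0.001]
contact_force: [-0.4, 0.2, -3.8]
width: 0.0506
```

```bash
python3 wl.py w5;python3 - <<'E'
from h import *
plan([.546,-.017,.075],13)
p,d=get_image("side");cv2.imwrite("pics/s5.png",cv2.resize(p[160:340,220:390],None,fx=4,fy=3.3)[...,::-1])
E
```

```text
tcp [ 0.5455 -0.0162  0.1038]
t 7.65 tcp [ 0.5456 -0.0162  0.1039] toolx deg 13.02 zaxis [ 0.0023 -0.0023 -1.    ] F [-0.18 -0.25 -2.95] w 0.0509
tool shift [0.0001 0.0008 0.0289]
turn deg [ 0.16 -0.1   0.02]
```

View pics/s5.png

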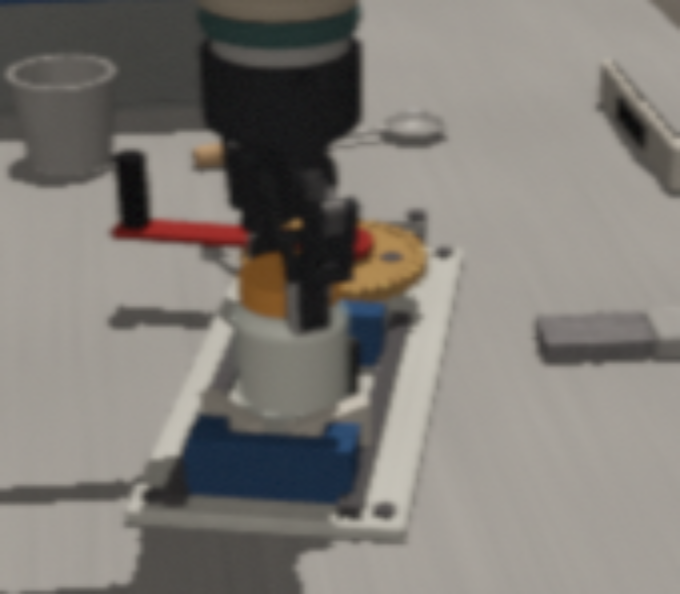

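View pics/w5.png

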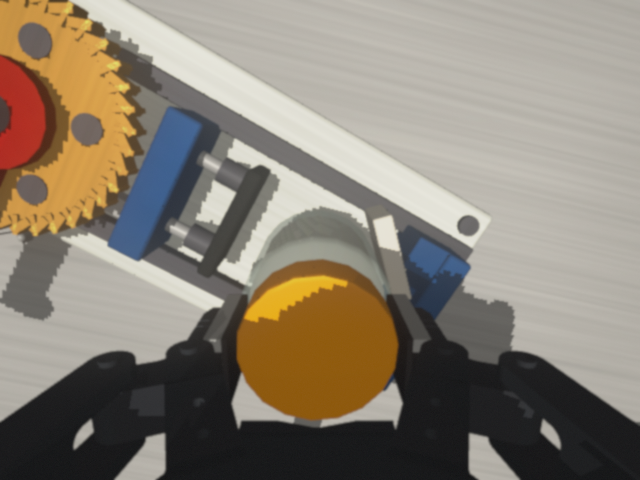

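Emit:
drive_tool(motion="0 0 0 0 0.001 0.01 30;0 0 0 0 0 0.008 30;0 0 0 0 0 0.005 30;0 0 0 0 0 0 30;0 0 0 0 0 0 30")

```text
clock: 8.32
position: [0.5459, -0.0173, 0.0793]
ee_rot: [0.001, 0.994, 0.113, 0.001]
contact_force: [-1.1, 0.3, -3.1]
width: 0.051
```

```bash
python3 -c "
from h import *
plan([.546,-.017,.074],13)"
```

```text
t 8.325 tcp [ 0.5459 -0.0173  0.0793] toolx deg 13.01 zaxis [ 0.0022 -0.0023 -1.    ] F [-1.1   0.27 -3.09] w 0.051
tool shift [ 0.0002 -0.0003  0.0053]
turn deg [ 0.16 -0.09  0.01]
```

Emit:
drive_tool(motion="0 0 0 0 0 0.004 30;0 0 0 0 0 0 30;0 0 0 0 0 0.002 30;0 0 0 0 0 0 30")

```text
clock: 8.82
position: [0.5462, -0.0174, 0.0733]
ee_rot: [0.001, 0.994, 0.113, 0.001]
contact_force: [0.1, 0.1, -1.7]
width: 0.0509
```

Emit:
drive_tool(motion="0 0 0 0 0 0 60;0 0 0 0 0 0 100;0 0 0 0 0 0 100;0 0 0 0 0 0 100;0 0 0 0 0 0 100;0 0 0 0 0 -0.02 100;0 0 0 0 0 -0.04 100;0 0 0 0 0 -0.04 100;0 0 0 0 0 -0.03 100;0 0 0 0 0 0 100;0 0 0 0 0 0 100")

```text
clock: 10.2
position: [0.546, -0.0171, 0.2075]
ee_rot: [0.002, 0.994, 0.113, 0.002]
contact_force: [-0.5, -0.7, 0.9]
width: 0.0854
```

```bash
python3 wl.py w6;python3 - <<'E'
from h import *
np.set_printoptions(precision=4,suppress=True)
plan([.546,-.017,.074],13)
z=np.load("w6.npz");p,d,T=z["p"],z["d"],z["T"];W=cloud("wrist",d,T)
hsv=cv2.cvtColor(p,cv2.COLOR_RGB2HSV);h,s=hsv[...,0],hsv[...,1]
m=(h>8)&(h<28)&(s>150)&(abs(W[...,2]-.102)<.006)
P=W[m];print(cv2.minEnclosingCircle(P[:,:2].astype(np.float32)),np.median(P[:,2]))
E
```

```text
tcp [ 0.546  -0.0171  0.2075]
t 10.25 tcp [ 0.5462 -0.0171  0.2075] toolx deg 13.01 zaxis [ 0.0049 -0.0027 -1.    ] F [ 0.56 -0.35 -0.02] w 0.0856
tool shift [-0.0007 -0.0007  0.1335]
turn deg [ 0.21 -0.24  0.01]
((0.5472634434700012, -0.01824694499373436), 0.025604993104934692) 0.10355439889979126
```

View pics/w6.png

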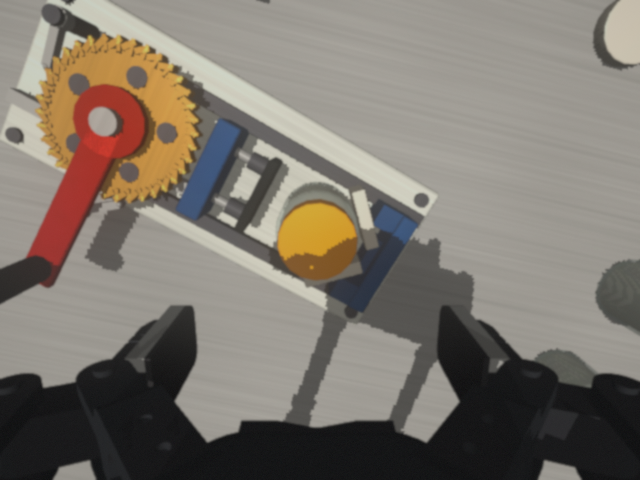

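Emit:
drive_tool(motion="0 0 7.5 0 0 0 60;0 0 7.5 0 0 0 40;0 0 7.5 0 0 0 40;0 0 7.5 0 0 0 40;0 0 0 0 0 0 40;0 0 0 0 0 0 40", newtons=20)

```text
clock: 11.0
position: [0.5415, -0.0165, 0.1982]
ee_rot: [0.001, 0.988, -0.155, -0.006]
contact_force: [0.7, 0.0, -0.4]
width: 0.0344
```

```bash
python3 -c "
from h import *
plan([.476,.169,.21],-17)"
```

```text
t 11.0 tcp [ 0.5415 -0.0165  0.1982] toolx deg -17.78 zaxis [-1.200e-02 -1.000e-04 -9.999e-01] F [ 0.68  0.04 -0.39] w 0.0344
tool shift [-0.1192 -0.1566 -0.011 ]
turn deg [ 0.21  0.66 -0.78]
```

Emit:
drive_tool(motion="0 0.6 0 -0.02 -0.026 -0.004 40;0 0 -0.5 -0.03 -0.04 -0.004 40;0 0 0 -0.03 -0.04 -0.004 40;0 0 0 -0.02 -0.026 0 40;0 0 0 -0.016 -0.02 0 40;0 0 0 0 0 0 40;0 0 0 0 0 0 40")

```text
clock: 11.88
position: [0.4745, 0.1672, 0.2078]
ee_rot: [0.002, 0.989, -0.146, -0.002]
contact_force: [0.9, -0.4, -0.5]
width: 0.0343
```

```bash
python3 wl.py w7;python3 -c "
from h import *
plan([.476,.169,.15],-17)
p,d=get_image('top');np.savez('t7.npz',p=p,d=d)"
```

```text
tcp [0.4745 0.1672 0.2078]
t 11.925 tcp [0.4745 0.167  0.2077] toolx deg -16.82 zaxis [-0.0044 -0.0038 -1.    ] F [-0.05  0.21 -0.01] w 0.034
tool shift [ 0.001  -0.0026  0.0577]
turn deg [0.28 0.18 0.18]
```

View pics/w7.png

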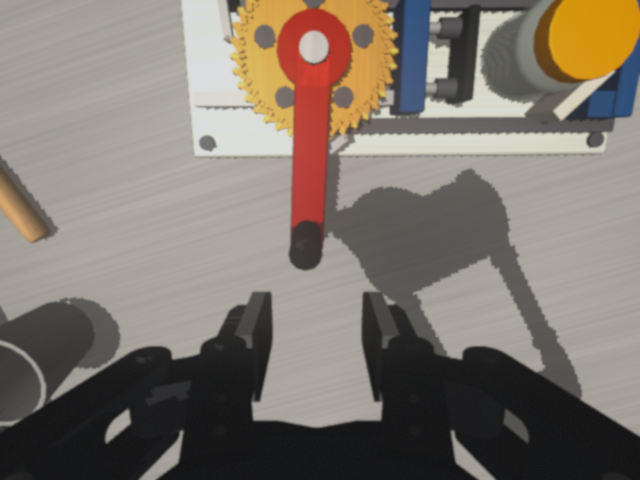

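```bash
python3 -c "
from h import *
z=np.load('w7.npz');T=z['T'];W=cloud('wrist',z['d'],T)
print(W[[245,255,262],[306,306,306]].round(4), W[45,314].round(4))
g=px2w('wrist',[[306,254]],.126,T)[0];a=px2w('wrist',[[314,46]],W[45,314,2],T)[0]
print(g,a,np.linalg.norm((g-a)[:2]),np.degrees(np.arctan2(*(g-a)[1::-1])))
m=W[...,2];c=(abs(m-.126)<.004);ys,xs=np.where(c[220:290,280:335]);print(W[220:290,280:335][ys,xs].mean(0),len(ys))
plan([g[0],g[1],.15],-17)
"
```

```text
[[0.4808 0.1702 0.1274]
 [0.4747 0.1721 0.1262]
 [0.4709 0.1733 0.1271]] [0.5892 0.1324 0.0792]
[0.4751966  0.17194619 0.126     ] [0.58863189 0.13253553 0.07917407] 0.12008648790966744 160.84131175502452
[0.47595734 0.17238569 0.12713783] 883
t 11.975 tcp [0.4747 0.1669 0.2078] toolx deg -16.87 zaxis [-0.0044 -0.0037 -1.    ] F [-0.11  0.51 -0.78] w 0.0337
tool shift [-0.0008 -0.0053  0.0577]
turn deg [0.28 0.18 0.14]
```

Emit:
drive_tool(motion="0.2 0.2 2 0 -0.005 0.02 40;0 0 0 0 0 0.03 40;0 0 0 0 0 0.01 40;0 0 0 0 0 0 40;0 0 0 0 0 0 40")

```text
clock: 12.6
position: [0.4797, 0.1682, 0.1479]
ee_rot: [0.0, 0.986, -0.167, 0.002]
contact_force: [0.2, -0.2, -0.3]
width: 0.0342
```

```bash
python3 -c "
from h import *
plan([.4755,.172,.082],-19)"
```

```text
t 12.6 tcp [0.4797 0.1682 0.1479] toolx deg -19.2 zaxis [ 0.0045 -0.0017 -1.    ] F [ 0.18 -0.22 -0.29] w 0.0342
tool shift [-0.0056 -0.0022  0.0659]
turn deg [ 0.01 -0.28 -0.2 ]
```

Emit:
drive_tool(motion="0 -0.3 0 -0.006 -0.002 0 40;0 0 0 0 0 0 40;0 0 0 0 0 0.015 40;0 0 0 0 0 0.02 40;0 0 0 0 0 0.02 40;0 0 0 0 0 0.006 40;0 0 0 0 0 0 40;0 0 0 0 0 0 40")

```text
clock: 13.6
position: [0.4755, 0.173, 0.0855]
ee_rot: [-0.001, 0.986, -0.166, 0.002]
contact_force: [-0.0, 0.8, 0.3]
width: 0.0343
```

```bash
cat > lv.py <<'E'
from h import *
A=np.array([.5887,.1325])
def lev():
    s=get_state();R=Rq(s["ee_rot"]);p=s["position"];r=p[:2]-A
    phi=np.degrees(np.arctan2(r[1],r[0]));a=np.degrees(np.arctan2(R[1,0],R[0,0]))
    f=R.T@s["contact_force"];ft=s["contact_force"][:2]@np.array([-np.sin(np.radians(phi)),np.cos(np.radians(phi))])
    print("t",round(float(s["clock"]),2),"lev deg(tool)",(phi-129.75).round(2),"rad",np.radians(phi-129.75).round(3),"r",np.linalg.norm(r).round(4),"z",p[2].round(4),"yaw err",((a+180-phi+180)%360-180).round(2),"tilt z",R[:,2].round(3),"Ftool",f.round(2),"push",(-ft).round(2),"w",round(float(s["width"]),4))
if __name__=="__main__": lev()
E
python3 wl.py w8; python3 lv.py
```

```text
tcp [0.4755 0.173  0.0855]
t 13.65 lev deg(tool) 30.57 rad 0.533 r 0.1201 z 0.0856 yaw err 0.53 tilt z [ 0.004  0.001 -1.   ] Ftool [0.53 0.42 0.18] push -0.41 w 0.0342
```

View pics/w8.png

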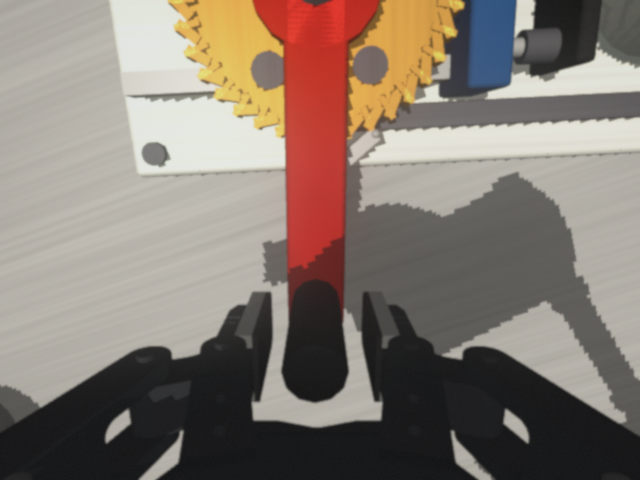

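Emit:
drive_tool(motion="0 0 0 0 0 0.002 32;0 0 -3 0 0.0065 0 32;0 0 -3.5 0 0.0073 0 32;0 0 -3.5 0 0.0073 0 32;0 0 -3.5 0 0.0073 0 32;0 0 -2 0 0.0045 0 32;0 0 0 0 0 0 32;0 0 0 0 0 0 32")

```text
clock: 14.65
position: [0.4707, 0.142, 0.086]
ee_rot: [-0.003, 1.0, -0.028, 0.006]
contact_force: [-0.1, 0.4, 0.7]
width: 0.0268
```

```bash
python3 lv.py
```

```text
t 14.65 lev deg(tool) 45.65 rad 0.797 r 0.1184 z 0.086 yaw err 1.36 tilt z [ 0.011  0.005 -1.   ] Ftool [-0.13 -0.42 -0.7 ] push 0.41 w 0.0268
```

Emit:
drive_tool(motion="0 0.6 -2.5 -0.001 0.005 0.001 32;0 0 -3 0 0.0065 0 32;0 0 -1 0 0.002 0 32;0 0 0 0 0 0 32;0 0 0 0 0 0 32")

```text
clock: 15.28
position: [0.4704, 0.1297, 0.0856]
ee_rot: [-0.003, 0.999, 0.029, 0.012]
contact_force: [0.4, -0.0, -0.4]
width: 0.0272
```

```bash
python3 lv.py
```

```text
t 15.28 lev deg(tool) -308.4 rad -5.383 r 0.1183 z 0.0856 yaw err 1.99 tilt z [ 0.024  0.006 -1.   ] Ftool [0.35 0.03 0.38] push -0.01 w 0.0272
```

Emit:
drive_tool(motion="-0.4 -1.4 1 0 -0.005 0 32;0 0 4 0 -0.0084 0 32;0 0 5 0.0004 -0.0105 0 32;0 0 5 0.0004 -0.0105 0 32;0 0 5 0.0004 -0.0105 0 32;0 0 5 0.0004 -0.0105 0 32;0 0 5 0.0004 -0.0105 0 32;0 0 5 0.0004 -0.0105 0 32;0 0 5 0.0004 -0.0105 0 32;0 0 0 0 0 0 32;0 0 0 0 0 0 32")

```text
clock: 16.65
position: [0.4975, 0.2144, 0.0849]
ee_rot: [0.007, 0.945, -0.326, -0.001]
contact_force: [0.7, -0.9, 0.1]
width: 0.0276
```

```bash
sed -i 's/    f=R.T/    phi%=360\n    f=R.T/' lv.py; python3 lv.py
```

```text
t 16.65 lev deg(tool) 8.34 rad 0.146 r 0.1226 z 0.0849 yaw err 3.83 tilt z [-0.006 -0.012 -1.   ] Ftool [ 1.09  0.24 -0.06] push -0.17 w 0.0276
```

Emit:
drive_tool(motion="0.6 0 6 0.002 -0.009 0 32;0 0 5 0.001 -0.0075 0 32;0 0 0 0 -0.002 0 32;0 0 0 0 0 0 32")

```text
clock: 17.15
position: [0.5099, 0.2212, 0.0841]
ee_rot: [0.001, 0.911, -0.413, -0.004]
contact_force: [-0.4, -0.4, 0.2]
width: 0.0272
```

```bash
python3 lv.py; python3 wl.py w9;
```

```text
t 17.15 lev deg(tool) 1.87 rad 0.033 r 0.1186 z 0.0841 yaw err -0.47 tilt z [-0.008  0.002 -1.   ] Ftool [ 0.05  0.51 -0.24] push -0.51 w 0.0272
tcp [0.5099 0.2212 0.0841]
```

View pics/w9.png

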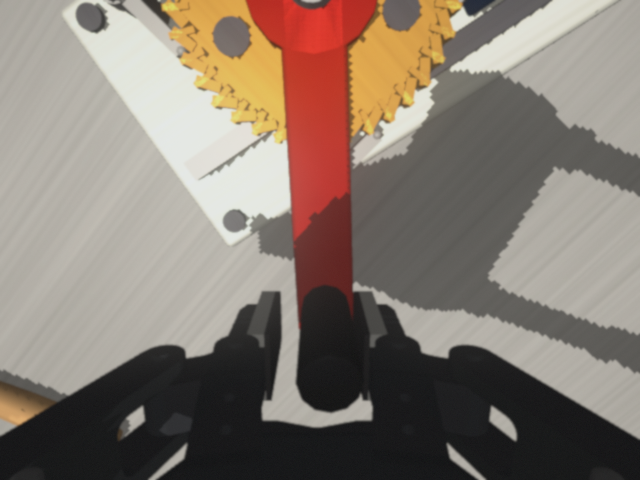

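Emit:
drive_tool(motion="0 0 -2.5 0 0.006 0 32;0 0 -4 0 0.0084 0 32;0 0 -4 0 0.0084 0 32;0 0 -4 0 0.0084 0 32;0 0 -4 0 0.0084 0 32;0 0 -4 0 0.0084 0 32;0 0 -1 0 0.002 0 32;0 0 0 0 0 0 32")

```text
clock: 18.2
position: [0.4828, 0.1848, 0.0855]
ee_rot: [-0.005, 0.977, -0.213, 0.002]
contact_force: [-0.2, 0.8, -1.8]
width: 0.0272
```

```bash
python3 lv.py
```

```text
t 18.2 lev deg(tool) 23.97 rad 0.418 r 0.1181 z 0.0855 yaw err 1.65 tilt z [ 0.006  0.009 -1.   ] Ftool [-0.53 -0.6   1.76] push 0.6 w 0.0272
```

Emit:
drive_tool(motion="-0.3 -0.4 -1.5 -0.001 0.004 0.001 32;0 0 -3 0 0.0064 0 32;0 0 -3 0 0.0064 0 32;0 0 -3 0 0.0064 0 32;0 0 0 0 0 0 32")

```text
clock: 18.82
position: [0.4744, 0.1633, 0.0849]
ee_rot: [-0.003, 0.993, -0.119, -0.002]
contact_force: [-0.2, 0.1, 0.4]
width: 0.0277
```

```bash
python3 lv.py
```

```text
t 18.82 lev deg(tool) 35.19 rad 0.614 r 0.1184 z 0.0849 yaw err 1.42 tilt z [-0.002  0.006 -1.   ] Ftool [-0.22 -0.07 -0.36] push 0.06 w 0.0277
```

Emit:
drive_tool(motion="-0.2 0 -1.5 -0.001 0.004 0 32;0 0 -3 0 0.0064 0 32;0 0 -3 0 0.0064 0 32;0 0 -3 0 0.0064 0 32;0 0 -3 0 0.0064 0 32;0 0 0 0 0 0 32")

```text
clock: 19.58
position: [0.4694, 0.1337, 0.0849]
ee_rot: [-0.001, 1.0, 0.004, -0.001]
contact_force: [-0.8, 0.9, -0.4]
width: 0.0274
```

```bash
python3 lv.py; python3 - <<'E'
from h import *
p,d=get_image("side");cv2.imwrite("pics/s10.png",cv2.resize(p[160:340,220:390],None,fx=4,fy=3.3)[...,::-1])
p,d=get_image("top");p=p[200:330,240:420];cv2.imwrite("pics/t10.png",cv2.resize(p,None,fx=4.4,fy=4.4,interpolation=cv2.INTER_CUBIC)[...,::-1])
E
```

```text
t 19.57 lev deg(tool) 49.66 rad 0.867 r 0.1193 z 0.0849 yaw err 1.07 tilt z [-0.003  0.002 -1.   ] Ftool [-0.79 -0.92  0.41] push 0.91 w 0.0274
```

View pics/s10.png

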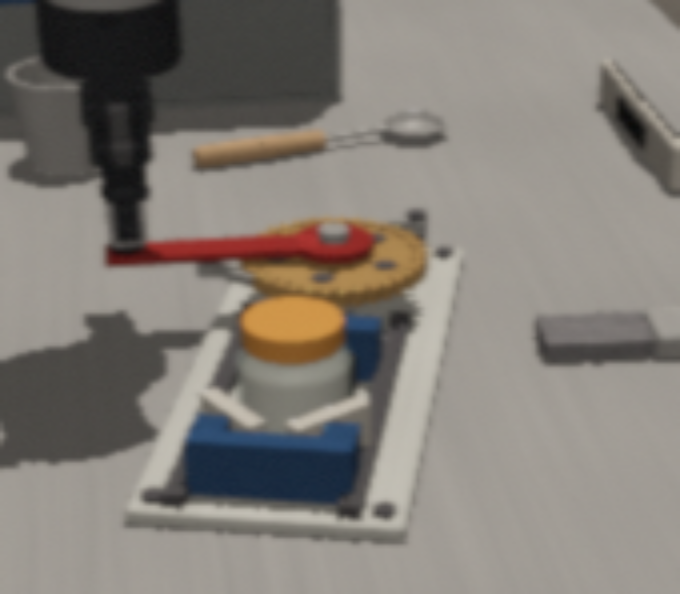

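View pics/t10.png

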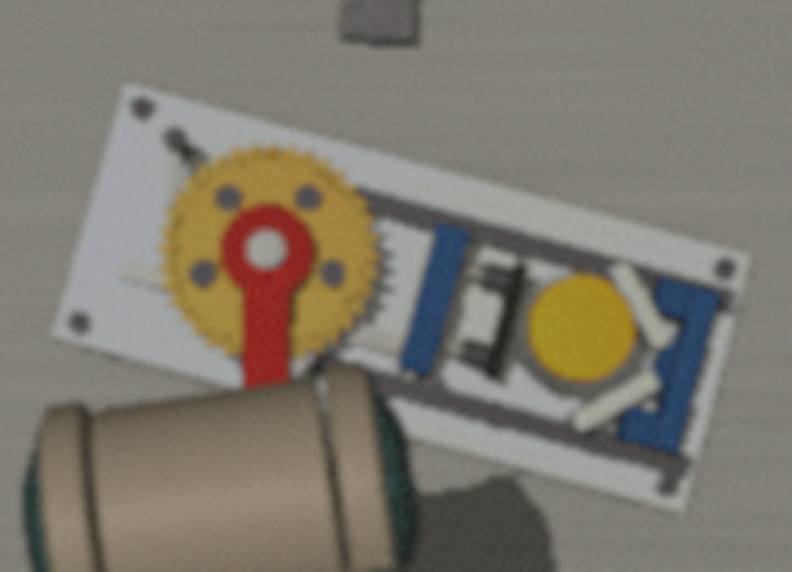

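Emit:
drive_tool(motion="0 0 3 0 -0.006 0 32;0 0 5 0.0004 -0.0105 0 32;0 0 5 0.0004 -0.0105 0 32;0 0 5 0.0004 -0.0105 0 32;0 0 5 0.0004 -0.0105 0 32;0 0 5 0.0006 -0.0105 0 32;0 0 5 0.0006 -0.0105 0 32;0 0 5 0.0006 -0.0105 0 32;0 0 3 0.0004 -0.006 0 32;0 0 0 0 0 0 32;0 0 0 0 0 0 32")

```text
clock: 21.05
position: [0.4969, 0.2121, 0.0837]
ee_rot: [0.006, 0.934, -0.357, -0.003]
contact_force: [0.2, 1.6, 0.3]
width: 0.0274
```

```bash
python3 lv.py
```

```text
t 21.05 lev deg(tool) 9.35 rad 0.163 r 0.1215 z 0.0837 yaw err -0.88 tilt z [-0.009 -0.008 -1.   ] Ftool [-0.92 -1.28 -0.28] push 1.29 w 0.0274
```

Emit:
drive_tool(motion="0.5 0.5 3 0.001 -0.01 0 32;0 0 4 0.001 -0.0085 0 32;0 0 0 0 -0.002 0 32;0 0 0 0 0 0 32")

```text
clock: 21.55
position: [0.5104, 0.2209, 0.083]
ee_rot: [0.002, 0.912, -0.411, -0.001]
contact_force: [0.2, 0.2, 0.8]
width: 0.0271
```

```bash
python3 lv.py
```

```text
t 21.55 lev deg(tool) 1.78 rad 0.031 r 0.1181 z 0.083 yaw err -0.06 tilt z [-0.004 -0.003 -1.   ] Ftool [ 0.01 -0.3  -0.76] push 0.31 w 0.0271
```

Emit:
drive_tool(motion="0 0 -2.5 0 0.006 0 32;0 0 -3 0 0.0064 0 32;0 0 -3 0 0.0064 0 32;0 0 -3 0 0.0064 0 32;0 0 0 0 0 0 32;0 0 0 0 0 0 32")

```text
clock: 22.3
position: [0.4947, 0.2031, 0.084]
ee_rot: [-0.0, 0.949, -0.315, 0.001]
contact_force: [-0.3, 0.8, 0.6]
width: 0.0273
```

```bash
python3 lv.py
```

```text
t 22.3 lev deg(tool) 13.34 rad 0.233 r 0.1176 z 0.084 yaw err 0.2 tilt z [ 0.003 -0.    -1.   ] Ftool [-0.66 -0.45 -0.56] push 0.44 w 0.0273
```

Emit:
drive_tool(motion="0 0 -2 -0.001 0.004 0 32;0 0 -2.5 0 0.0054 0 32;0 0 -2.5 0 0.0054 0 32;0 0 0 0 0 0 32;0 0 0 0 0 0 32")

```text
clock: 22.92
position: [0.4879, 0.193, 0.0844]
ee_rot: [-0.002, 0.967, -0.254, 0.004]
contact_force: [1.0, 0.2, -0.8]
width: 0.0272
```

```bash
python3 lv.py
```

```text
t 22.93 lev deg(tool) 19.28 rad 0.337 r 0.1175 z 0.0844 yaw err 1.59 tilt z [ 0.008  0.003 -1.   ] Ftool [ 0.75 -0.64  0.77] push 0.67 w 0.0272
```

Emit:
drive_tool(motion="0 -0.4 -1.5 -0.001 0.0045 0 32;0 0 -2.5 0 0.0056 0 32;0 0 -2.5 0 0.0056 0 32;0 0 0 0 0 0 32;0 0 0 0 0 0 32")

```text
clock: 23.55
position: [0.4815, 0.1814, 0.0845]
ee_rot: [-0.006, 0.981, -0.196, 0.002]
contact_force: [1.4, 1.6, -1.1]
width: 0.0278
```

```bash
cat > lf.py <<'E'
from lv import *
lev()
F=[]
for i in range(4):
    s=get_state();R=Rq(s["ee_rot"]);F.append(R.T@s["contact_force"]);get_image("wrist")
print("mean Ftool",np.mean(F,0).round(2),"y:",np.array(F)[:,1].round(2))
E
python3 lf.py
```

```text
t 23.55 lev deg(tool) 25.71 rad 0.449 r 0.1178 z 0.0845 yaw err 1.9 tilt z [ 0.005  0.011 -1.   ] Ftool [ 0.65 -2.03  1.13] push 2.07 w 0.0278
mean Ftool [ 0.42 -2.    0.97] y: [-2.03 -2.59 -1.7  -1.68]
```

Emit:
drive_tool(motion="-0.5 -0.4 -1.5 -0.001 0.005 0 32;0 0 -2.5 0 0.006 0 32;0 0 -2.5 0 0.006 0 32;0 0 0 0 0 0 32;0 0 0 0 0 0 32")

```text
clock: 24.38
position: [0.4757, 0.167, 0.0846]
ee_rot: [-0.004, 0.99, -0.138, -0.002]
contact_force: [1.7, 2.4, -1.5]
width: 0.0273
```

```bash
python3 lf.py
```

```text
t 24.38 lev deg(tool) 33.25 rad 0.58 r 0.1181 z 0.0846 yaw err 1.18 tilt z [-0.003  0.008 -1.   ] Ftool [ 1.   -2.72  1.54] push 2.75 w 0.0273
mean Ftool [ 1.23 -2.74  1.72] y: [-2.72 -2.89 -3.09 -2.26]
```

Emit:
drive_tool(motion="-0.4 0 -1.5 -0.001 0.005 0 32;0 0 -2.5 0 0.006 0 32;0 0 -2.5 0 0.006 0 32;0 0 0 0 0 0 32;0 0 0 0 0 0 32")

```text
clock: 25.2
position: [0.4725, 0.153, 0.0847]
ee_rot: [-0.003, 0.997, -0.079, -0.0]
contact_force: [2.5, 2.7, -1.7]
width: 0.0272
```

```bash
python3 lf.py
```

```text
t 25.2 lev deg(tool) 40.23 rad 0.702 r 0.118 z 0.0847 yaw err 0.92 tilt z [-0.001  0.006 -1.   ] Ftool [ 2.03 -3.04  1.75] push 3.09 w 0.0272
mean Ftool [ 1.78 -2.63  1.69] y: [-3.04 -2.64 -2.54 -2.31]
```

Emit:
drive_tool(motion="-0.3 0 -1.5 -0.001 0.005 0 32;0 0 -2.5 0 0.006 0 32;0 0 -2.5 0 0.006 0 32;0 0 0 0 0 0 32;0 0 0 0 0 0 32")

```text
clock: 26.02
position: [0.4713, 0.1403, 0.0847]
ee_rot: [-0.004, 1.0, -0.021, 0.001]
contact_force: [2.4, 4.8, -2.8]
width: 0.0276
```

```bash
python3 lf.py
```

```text
t 26.02 lev deg(tool) 46.47 rad 0.811 r 0.1177 z 0.0847 yaw err 1.32 tilt z [ 0.003  0.009 -1.   ] Ftool [ 2.22 -4.88  2.83] push 4.96 w 0.0276
mean Ftool [ 2.07 -4.62  2.69] y: [-4.88 -4.14 -5.67 -3.78]
```

Emit:
drive_tool(motion="-0.4 0 -1.5 -0.001 0.005 0 32;0 0 -2 0 0.005 0 32;0 0 -2 0 0.0045 0 32;0 0 0 0 0 0 32;0 0 0 0 0 0 32")

```text
clock: 26.85
position: [0.4714, 0.1311, 0.0847]
ee_rot: [-0.006, 1.0, 0.027, 0.003]
contact_force: [2.3, 5.6, -3.7]
width: 0.0274
```

```bash
python3 lf.py; python3 - <<'E'
from h import *
p,d=get_image("side");cv2.imwrite("pics/s11.png",cv2.resize(p[160:340,220:390],None,fx=4,fy=3.3)[...,::-1])
p,d=get_image("top");p=p[200:330,240:420];cv2.imwrite("pics/t11.png",cv2.resize(p,None,fx=4.4,fy=4.4,interpolation=cv2.INTER_CUBIC)[...,::-1])
E
```

```text
t 26.85 lev deg(tool) 50.93 rad 0.889 r 0.1173 z 0.0847 yaw err 2.39 tilt z [ 0.006  0.013 -1.   ] Ftool [ 2.6  -5.45  3.78] push 5.6 w 0.0274
mean Ftool [ 2.59 -5.88  3.01] y: [-5.45 -6.72 -6.09 -5.24]
```

View pics/t11.png

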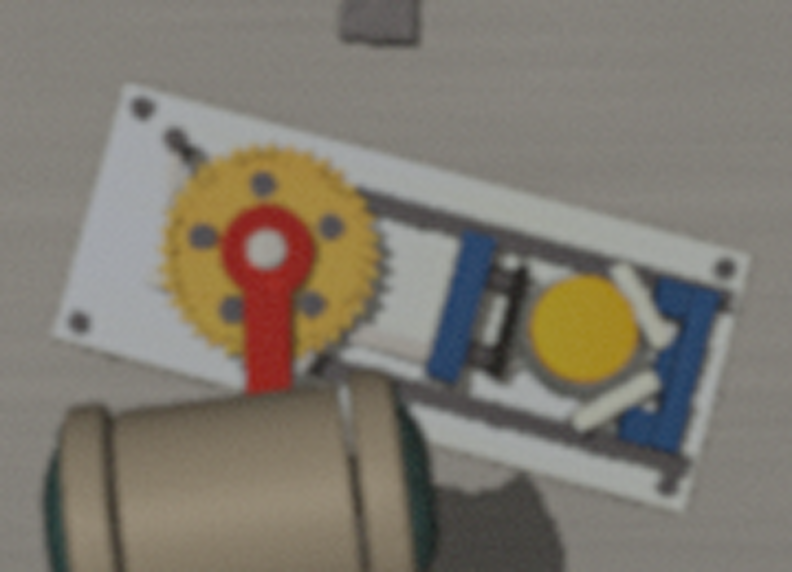

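View pics/s11.png

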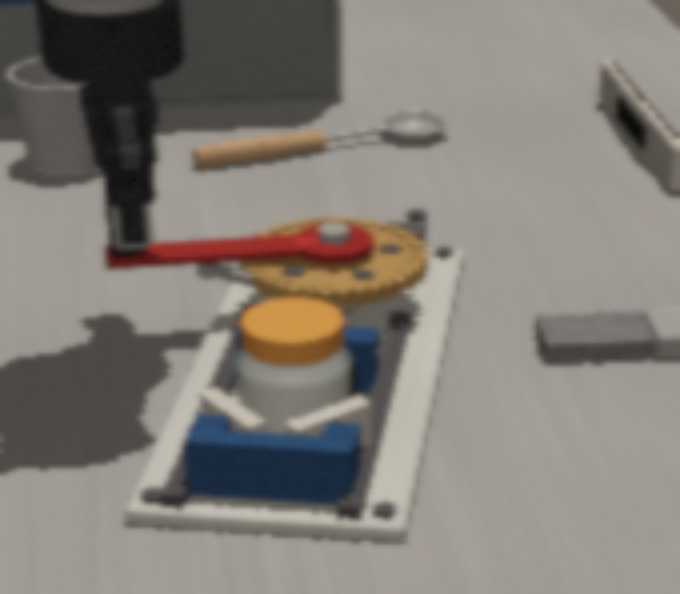

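```bash
python3 - <<'E'
from h import *
np.set_printoptions(precision=4,suppress=True)
p,d=get_image("top");W=cloud("top",d)
hsv=cv2.cvtColor(p,cv2.COLOR_RGB2HSV);h,s=hsv[...,0],hsv[...,1]
m=(h>15)&(h<28)&(s>180)&(abs(W[...,2]-.102)<.01)&(W[...,1]<.05);ys,xs=np.where(m)
c=cv2.minEnclosingCircle(np.stack([xs,ys],1).astype(np.float32));print(c,((xs.min()+xs.max())/2,(ys.min()+ys.max())/2))
P=px2w("top",[c[0]],.102)[0,:2];O=np.array([.5567,.0338]);ey=np.array([.2803,.9599]);ex=np.array([.9599,-.2803])
print(P,"local",(P-O)@ex,(P-O)@ey)
E
```

```text
((372.5402526855469, 274.46905517578125), 11.561659812927246) (np.float64(372.5), np.float64(274.0))
[ 0.5438 -0.0195] local 0.0025383255694323738 -0.054787265452912
```

Emit:
drive_tool(motion="-0.5 -0.3 2 -0.001 -0.006 0 32;0 0 5 0.0004 -0.0105 0 32;0 0 5 0.0004 -0.0105 0 32;0 0 5 0.0004 -0.0105 0 32;0 0 5 0.0004 -0.0105 0 32;0 0 5 0.0006 -0.0105 0 32;0 0 5 0.0006 -0.0105 0 32;0 0 5 0.0006 -0.0105 0 32;0 0 5 0.0006 -0.0105 0 32;0 0 0 0 0 0 32;0 0 0 0 0 0 32")

```text
clock: 28.58
position: [0.487, 0.2035, 0.0828]
ee_rot: [0.015, 0.941, -0.338, -0.006]
contact_force: [-0.1, 0.3, 0.5]
width: 0.0272
```

```bash
python3 lf.py
```

```text
t 28.57 lev deg(tool) 15.33 rad 0.268 r 0.1241 z 0.0828 yaw err -4.54 tilt z [-0.022 -0.025 -0.999] Ftool [-0.26 -0.21 -0.46] push 0.24 w 0.0272
mean Ftool [-0.5   0.01  0.5 ] y: [-0.21 -0.52  0.85 -0.08]
```

```bash
python3 -c "
from h import *
import numpy as np
a=np.radians(129.75+1.0);plan([.5887+.119*np.cos(a),.1325+.119*np.sin(a),.083],129.75+1-180)"
```

```text
t 28.775 tcp [0.4875 0.2039 0.0829] toolx deg -39.54 zaxis [-0.0206 -0.0237 -0.9995] F [-0.02  0.65  0.18] w 0.0274
tool shift [ 0.0062 -0.0294 -0.001 ]
turn deg [ 1.8  -0.11  9.71]
```

Emit:
drive_tool(motion="0.9 0 3 0.002 -0.0095 0 32;0.9 0 3.5 0.002 -0.0095 0 32;0 0 3 0.002 -0.0095 0 32;0 0 0 0 -0.002 0 32;0 0 0 0 0 0 32;0 0 0 0 0 0 32")

```text
clock: 29.52
position: [0.5098, 0.2184, 0.082]
ee_rot: [0.001, 0.91, -0.415, -0.003]
contact_force: [-0.6, 0.6, 0.7]
width: 0.0273
```

```bash
python3 lf.py; python3 wl.py w12
```

```text
t 29.52 lev deg(tool) 2.81 rad 0.049 r 0.1166 z 0.082 yaw err -1.62 tilt z [-0.007  0.001 -1.   ] Ftool [-0.89  0.06 -0.66] push -0.03 w 0.0273
mean Ftool [-0.36 -0.18  0.2 ] y: [ 0.06 -0.62 -0.13 -0.01]
tcp [0.5099 0.2185 0.0821]
```

View pics/w12.png

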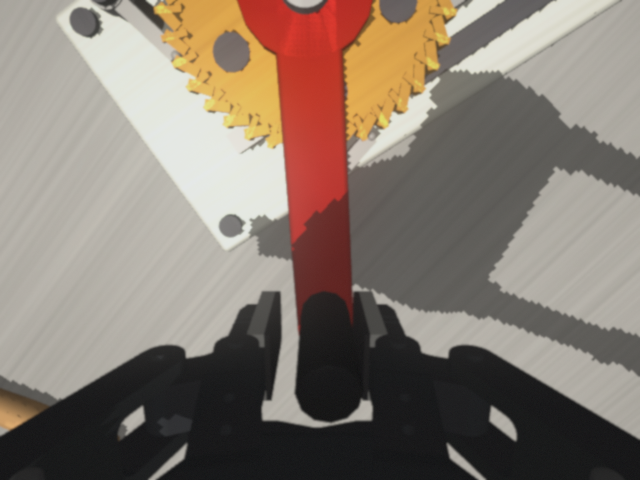

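Emit:
drive_tool(motion="0 0.3 -1.5 -0.001 0.006 0 32;0 0 -2.5 0 0.0056 0 32;0 0 -1 0 0.0025 0 32;0 0 0 0 0 0 32;0 0 0 0 0 0 32")

```text
clock: 30.4
position: [0.4986, 0.2098, 0.0823]
ee_rot: [0.001, 0.928, -0.373, 0.0]
contact_force: [1.0, -0.2, -0.8]
width: 0.0272
```

```bash
python3 lf.py
```

```text
t 30.4 lev deg(tool) 9.63 rad 0.168 r 0.1187 z 0.0823 yaw err -3.17 tilt z [-0.001 -0.002 -1.   ] Ftool [ 0.91 -0.57  0.81] push 0.52 w 0.0272
mean Ftool [ 0.56 -0.56  0.38] y: [-0.57 -0.84 -0.52 -0.31]
```

Emit:
drive_tool(motion="0 0 -2.5 0 0.004 0 32;0 0 -2.5 0 0.004 0 32;0 0 0 0 0 0 32;0 0 0 0 0 0 32")

```text
clock: 31.1
position: [0.4987, 0.2081, 0.0822]
ee_rot: [-0.005, 0.943, -0.332, 0.004]
contact_force: [1.7, 2.9, -1.3]
width: 0.0277
```

```bash
python3 lf.py
```

```text
t 31.1 lev deg(tool) 10.2 rad 0.178 r 0.1175 z 0.0822 yaw err 1.29 tilt z [ 0.01   0.006 -1.   ] Ftool [-0.54 -3.34  1.3 ] push 3.34 w 0.0277
mean Ftool [-0.17 -4.14  2.74] y: [-3.34 -5.17 -4.12 -3.93]
```

Emit:
drive_tool(motion="-0.5 -0.5 -0.5 0 0.004 0 32;0 0 -1.5 0 0.004 0 32;0 0 0 0 0 0 32;0 0 0 0 0 0 32")

```text
clock: 31.8
position: [0.4965, 0.2057, 0.0823]
ee_rot: [-0.007, 0.949, -0.316, -0.0]
contact_force: [4.4, 4.3, -4.3]
width: 0.027
```

```bash
python3 lf.py
```

```text
t 31.8 lev deg(tool) 11.82 rad 0.206 r 0.1177 z 0.0823 yaw err 1.62 tilt z [ 0.003  0.013 -1.   ] Ftool [ 1.   -6.06  4.36] push 6.13 w 0.027
mean Ftool [ 0.08 -6.09  4.67] y: [-6.06 -6.13 -6.26 -5.92]
```

Emit:
drive_tool(motion="-0.7 0 -1.5 -0.001 0.005 0 32;0 0 -2 0 0.005 0 32;0 0 0 0 0 0 32;0 0 0 0 0 0 32")

```text
clock: 32.5
position: [0.4945, 0.2023, 0.0823]
ee_rot: [-0.006, 0.958, -0.287, 0.001]
contact_force: [3.8, 5.2, -4.9]
width: 0.0275
```

```bash
python3 lf.py
```

```text
t 32.5 lev deg(tool) 13.73 rad 0.24 r 0.1172 z 0.0823 yaw err 3.18 tilt z [ 0.006  0.011 -1.   ] Ftool [ 0.35 -6.41  4.98] push 6.48 w 0.0275
mean Ftool [ 0.13 -6.25  4.91] y: [-6.41 -5.78 -6.01 -6.8 ]
```

Emit:
drive_tool(motion="-0.6 -0.3 -0.5 -0.001 0.006 -0.001 32;0 0 -1 0 0.006 0 32;0 0 -2 0 0.005 0 32;0 0 0 0 0 0 32;0 0 0 0 0 0 32")

```text
clock: 33.33
position: [0.4894, 0.1952, 0.083]
ee_rot: [-0.01, 0.966, -0.259, 0.0]
contact_force: [3.6, 6.3, -5.1]
width: 0.0274
```

```bash
python3 lf.py
```

```text
t 33.33 lev deg(tool) 17.98 rad 0.314 r 0.1175 z 0.083 yaw err 2.31 tilt z [ 0.006  0.019 -1.   ] Ftool [-0.04 -7.15  5.28] push 7.24 w 0.0274
mean Ftool [ 0.51 -7.04  4.98] y: [-7.15 -6.66 -7.05 -7.28]
```

Emit:
drive_tool(motion="-1 0 -0.5 -0.001 0.006 -0.001 32;0 0 -1.5 0 0.006 0 32;0 0 -1.5 0 0.005 0 32;0 0 0 0 0 0 32;0 0 0 0 0 0 32")

```text
clock: 34.15
position: [0.4851, 0.1882, 0.0838]
ee_rot: [-0.01, 0.973, -0.23, 0.002]
contact_force: [3.5, 6.8, -5.0]
width: 0.0276
```

```bash
python3 lf.py
```

```text
t 34.15 lev deg(tool) 21.99 rad 0.384 r 0.1176 z 0.0838 yaw err 1.62 tilt z [ 0.008  0.019 -1.   ] Ftool [ 0.11 -7.53  5.12] push 7.64 w 0.0276
mean Ftool [ 0.48 -7.36  5.87] y: [-7.53 -6.76 -7.8  -7.34]
```

Emit:
drive_tool(motion="-0.5 0 -0.5 0 0.005 -0.001 32;0 0 -1 0 0.004 0 32;0 0 0 0 0 0 32;0 0 0 0 0 0 32")

```text
clock: 34.85
position: [0.4844, 0.1864, 0.0844]
ee_rot: [-0.012, 0.976, -0.219, 0.003]
contact_force: [4.0, 7.2, -6.0]
width: 0.0276
```

```bash
python3 lf.py;python3 wl.py w13
```

```text
t 34.85 lev deg(tool) 22.92 rad 0.4 r 0.1174 z 0.0844 yaw err 1.99 tilt z [ 0.01   0.023 -1.   ] Ftool [ 0.57 -8.07  6.25] push 8.25 w 0.0276
mean Ftool [ 0.67 -8.07  5.63] y: [-8.07 -8.07 -7.72 -8.43]
tcp [0.4845 0.1865 0.0844]
```

View pics/w13.png

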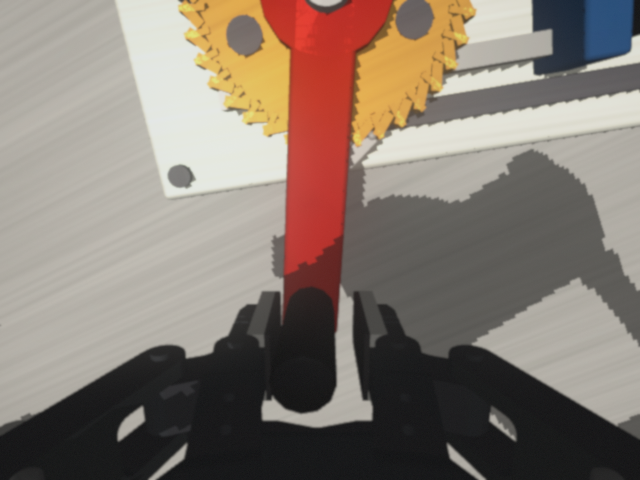

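Emit:
drive_tool(motion="-0.7 -0.5 1 0 -0.006 0 32;-0.7 0 3 0 -0.009 0 32;0 0 4 0.0004 -0.009 0 32;0 0 4 0.0004 -0.009 0 32;0 0 4 0.0006 -0.009 0 32;0 0 3 0.0006 -0.008 0 32;0 0 0 0 0 0 32;0 0 0 0 0 0 32")

```text
clock: 36.1
position: [0.5057, 0.2205, 0.0841]
ee_rot: [0.01, 0.925, -0.38, -0.01]
contact_force: [0.2, -0.3, 0.2]
width: 0.0275
```

```bash
python3 lf.py;python3 -c "
from h import *
a=np.radians(129.75-.5);plan([.5887+.119*np.cos(a),.1325+.119*np.sin(a),.083],129.75-.5-180)"
```

```text
t 36.1 lev deg(tool) 3.57 rad 0.062 r 0.1209 z 0.0841 yaw err 2.0 tilt z [-0.025 -0.011 -1.   ] Ftool [ 0.36  0.02 -0.16] push -0.0 w 0.0275
mean Ftool [-0.13 -0.11 -0.12] y: [ 0.02 -0.53  0.15 -0.09]
t 36.3 tcp [0.5063 0.2209 0.0842] toolx deg -44.72 zaxis [-0.0241 -0.0098 -0.9997] F [-0.38 -0.3   0.57] w 0.0272
tool shift [ 0.0024 -0.0077  0.001 ]
turn deg [1.4  0.51 6.04]
```

Emit:
drive_tool(motion="0.7 0.5 3 0.001 -0.005 0 32;0.7 0 3 0.001 -0.004 0 32;0 0 0 0 0 0 32;0 0 0 0 0 0 32")

```text
clock: 36.8
position: [0.5155, 0.2172, 0.084]
ee_rot: [-0.005, 0.906, -0.424, -0.005]
contact_force: [0.4, -0.8, 0.0]
width: 0.0273
```

```bash
python3 lf.py;python3 wl.py w14; python3 -c "
from h import *
p,d=get_image('top');p=p[200:330,240:420];cv2.imwrite('pics/t14.png',cv2.resize(p,None,fx=4.4,fy=4.4,interpolation=cv2.INTER_CUBIC)[...,::-1])"
```

```text
t 36.8 lev deg(tool) 1.09 rad 0.019 r 0.1119 z 0.084 yaw err -1.03 tilt z [-0.005  0.014 -1.   ] Ftool [ 0.87  0.26 -0.05] push -0.28 w 0.0273
mean Ftool [ 0.42 -0.18 -0.24] y: [ 0.26  0.13 -0.23 -0.87]
tcp [0.5154 0.2175 0.0839]
```

View pics/t14.png

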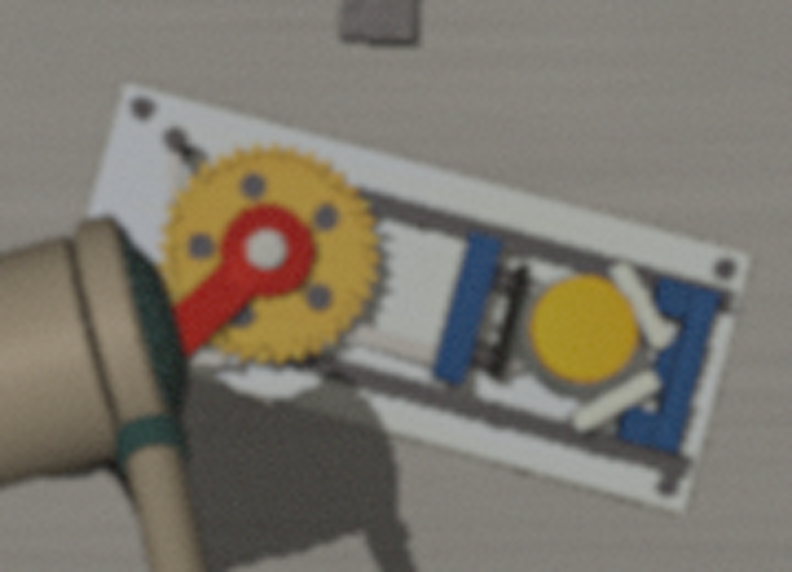

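View pics/w14.png

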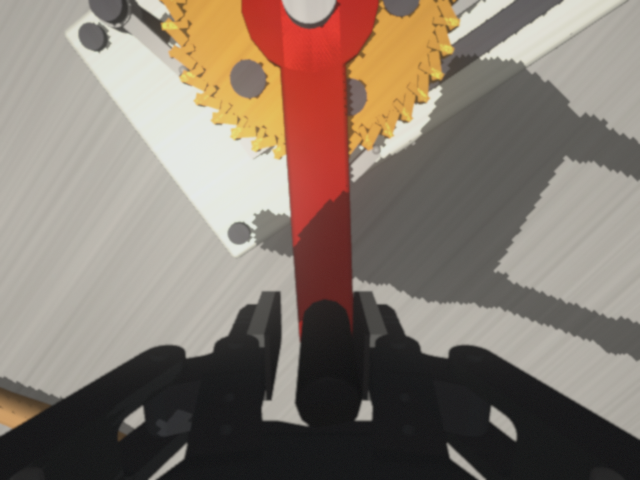

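Emit:
drive_tool(motion="0 0 0 0 0.003 0 45;0 0 0 0 0 0 45;0 0 0 0 0 -0.02 45;0 0 0 0 0 -0.04 45;0 0 0 0 0 -0.05 45;0 0 0 0 0 -0.04 45;0 0 0 0 0 0 45;0 0 0 0 0 0 45")

```text
clock: 38.1
position: [0.5123, 0.2134, 0.2369]
ee_rot: [-0.004, 0.906, -0.424, -0.006]
contact_force: [-0.0, -0.2, -0.9]
width: 0.0384
```

```bash
python3 lv.py; python3 wl.py w15; python3 - <<'E'
from h import *
z=np.load('w15.npz');T=z['T']
p,d=get_image('side');cv2.imwrite('pics/s15.png',cv2.resize(p[160:440,220:470],None,fx=3,fy=2.1)[...,::-1])
E
```

```text
t 38.1 lev deg(tool) 3.6 rad 0.063 r 0.1112 z 0.2369 yaw err -3.46 tilt z [-0.008  0.013 -1.   ] Ftool [0.18 0.17 0.94] push -0.18 w 0.0384
tcp [0.5123 0.2134 0.2369]
```

View pics/w15.png

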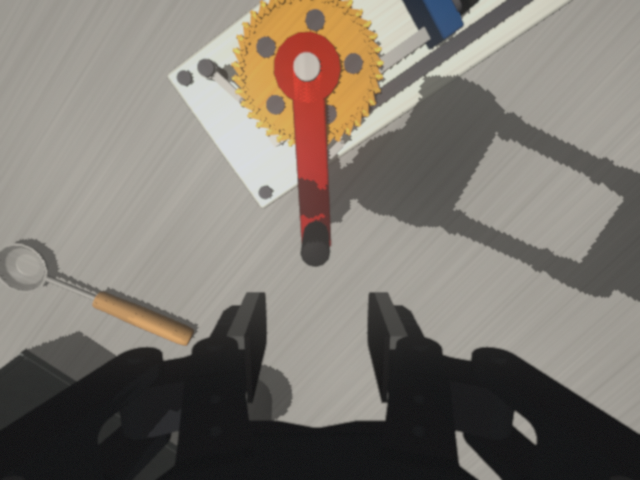

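View pics/s15.png

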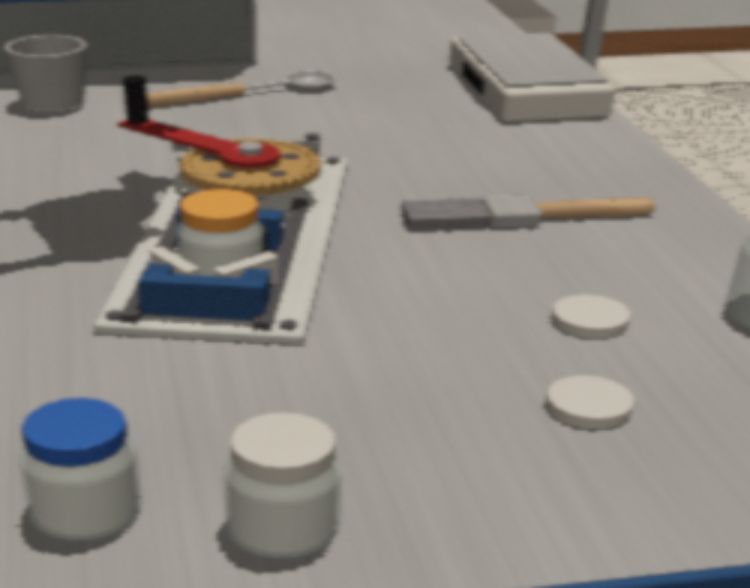

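```bash
python3 - <<'E'
from h import *
z=np.load('w15.npz');T=z['T']
g=px2w('wrist',[[315,251]],.126,T)[0];a=px2w('wrist',[[306,67]],.079,T)[0]
print(g,a,np.linalg.norm((g-a)[:2]),np.degrees(np.arctan2(*(g-a)[1::-1]))-129.75)
# top view wheel/jar check
p,d=get_image('top');q=p[200:330,240:420];cv2.imwrite('pics/t15.png',cv2.resize(q,None,fx=4.4,fy=4.4,interpolation=cv2.INTER_CUBIC)[...,::-1])
E
```

```text
[0.50755007 0.22021617 0.126     ] [0.58816808 0.13343059 0.079     ] 0.11845252035535667 3.1400304960456538
```

View pics/t15.png

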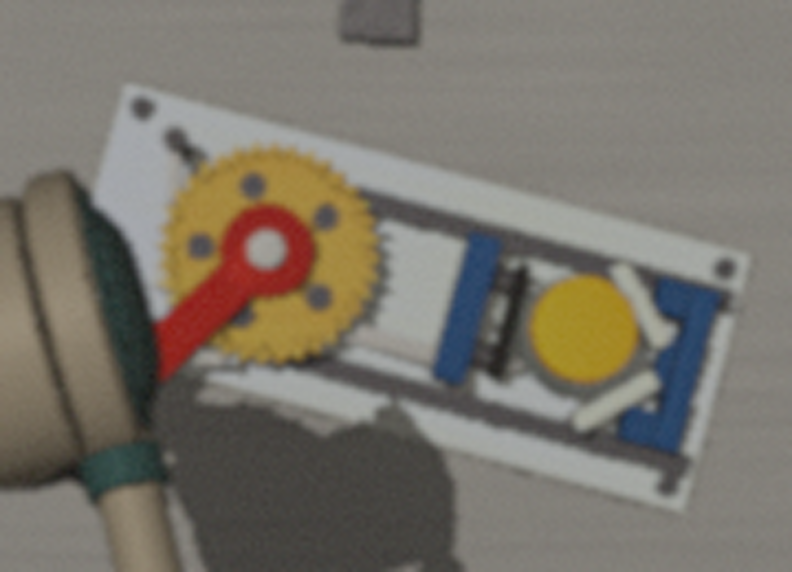

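```bash
python3 -c "
from rig import *
print(sign_off())"
```

```text
the job is handed in; nothing more can be done
None
```

The orange-lidded jar is clamped upright in the V-block, the lever is back near home, and the job was handed in at about 38 s of the 72 s allowed. No verdict was reported.

- **Placing:** I gripped the jar by its lid, stood it in the V-block and let it go before touching the lever.
- **Tightening:** I worked the lever through four forward swings, with the fingers loosely around its grip. The push was under about 1 N while free. It rose to 5.9 N at the end of the third swing and about 8 N at the end of the fourth, which was only a short swing of about 20°.
- **Lever at the end:** The last wrist-camera picture puts it about 3° (0.055 rad) from home, against the limit of 0.15 rad. The gripper was lifted clear and its force reading was within the noise.
- **Clamping force:** I could not read the pad force directly. In the last top picture the wheel had stayed about one notch past the 5.9 N point, so I estimate it is holding at about 7.4 N of push. That is inside the 6 to 9 N firm range.
- **Jar position:** In the pictures the jar stands upright between pad and V-block. I measured it 2 to 4 mm from the estimated seat just before the final notch and did not re-measure it; it looked unmoved in the last picture.
- **Other objects:** None of those in view in the last pictures looked moved; I judged this by eye.

The cameras disagreed with each other by about 3 to 7 mm, more than the stated 2 mm. I used values between them.

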